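# Make up the shower tray and the basin tray

## Robot

A 7-joint arm with a two-finger parallel gripper is mounted at the origin on the work surface. World frame = base frame: x ahead of the robot, y to its left, z up, the work surface at z = 0. Lengths are in m, angles in degrees, forces in N, time in s.
With the tool pointing down it reaches from about 0.425 to 0.925 m from the base axis. Payload 6.8 kg.
Tool frame: the origin (TCP) lies at the very end of the fingers, on their centre line; the grasp point (between the pads) lies 19 mm behind it; z points along the fingers, y is the line along which they close (so a half turn about z gives the same grasp; the last joint's range is limited). The gripper opens to 88 mm and grips with 3 to 60 N. Pads are 20 mm wide; open, the fingers measure 115 mm over their backs; the gripper's body (75 mm by 178 mm) begins 61 mm behind the grasp point.
Start: joints at [-76.839, 27.33, 1.283, 89.118, -0.659, 63.558, -4.761], TCP at [0.224, 0.637, 0.223] pointing down, gripper open.
Joint ranges: [-169.35, 169.35], [-19.33, 120.38], [-80.79, 83.38], [13.8, 139.57], [-78.32, 258.32], [9.67, 109.79], [-169.56, 169.56]. Speed limits (degrees/s): [136.94, 136.94, 180, 180, 180, 180, 180].

## Interface

Orientations are given as a 3x3 rotation matrix whose columns are the frame's x, y, z axes.
In Python, from cell import bot, grip, solver, imaging, order, read_time, read_joints, read_qvel, read_joint_torque, read_eef_pos, read_tool_rot, read_wrist_force, read_torque, read_grip_width, read_grip_force gives the robot as it stands. The module is installed in compiled form; this text tells all that it offers. Calls block until the motion is done:
- bot.reach(position, orientation): joint-space move of the TCP to a pose.
- bot.move_l(position, ori=None, feed=0.15, guard=None): straight line of the TCP; ori=None keeps the orientation; feed is the mean speed in m/s. With guard (N) it stops when the force on the tool has changed by that much, and returns True; else False.
- bot.movej(angles): joint-space move.
- grip(opening, force=None): finger opening in m; force is the grip in N (None keeps the last); returns when the fingers have stopped.
- bot.dwell(seconds).
- solver.ik(position, orientation): joint angles nearest the present ones, or None.
- imaging.read_camera(name): name is "scene" or "top" or "wrist"; returns a dict with "img" (384x512x3 uint8, blue, green, red), "range_z" (384x512 float32, m along the optical axis (not along the pixel's ray), 0 where there is no reading), "fx", "fy", "cx", "cy" (pixels), "k1" (the pictures are not rectified: a ray, as slopes to the right and down, at radius r is drawn at 1 + k1 r^2 times it, then the intrinsics apply), "R" (3x3) and "t" (3): a world point X has camera coordinates R X + t. Camera axes: x right, y down, z forward; pixel columns grow to the right and rows downward; lengths in m; the calibration is good to about 2 mm. A picture is of the moment at which its call begins.
A pose or a line that the arm cannot do raises bot.IKError and nothing moves.
- order.finish_job(): hands the job in; it is judged then, once.
Readings, each from a call of its own:
- read_time(): time.
- read_joints(): joint angles.
- read_qvel(): joint speeds.
- read_joint_torque(): joint torques, N m.
- read_eef_pos(): TCP position.
- read_tool_rot(): TCP orientation.
- read_wrist_force(): force on the tool from outside, world axes, zero at the start.
- read_torque(): the same for the moment, N m.
- read_grip_width(): finger opening in m.
- read_grip_force(): force on a finger pad.
Only numpy, scipy, OpenCV 4.12 (cv2) and the standard library are available. Lean on these libraries where they do the work, as an engineer would, in place of code of your own. Each camera call takes 0.05 s, during which the arm holds its last target. There are 200 camera calls.

## Task

Make up the two guest trays from the stock on the vanity top, setting everything down gently without dropping it, and leave the amber bottle and the yellow soap where they are. Shower kit, in the mint-green tray: the green shampoo bottle with the pink cap standing in the small bay, and the grey soap dish lying flat in the large bay with the purple soap lying in it. Basin kit, in the bamboo tray: the white lotion bottle with the blue cap standing in the small bay and the blue tumbler standing the right way up in the large bay.

Things in the scene. Friction and masses are not known exactly. Their poses are not given: they have to be found in the camera images.
- mint_tray: Mint-green tray, fixed, 224 mm (x) by 130 mm (y) outside; rim and partition 12 mm high, 5 mm thick; floor 3 mm thick. The partition makes two bays: large, 130 x 120 mm inside, centred at x -42 mm, y 0 of the tray; small, 79 x 120 mm inside, centred at x +67.5 mm, y 0. Origin: centre of the underside, z up. May lie either way round, left or right of the stock.
- bamboo_tray: Bamboo (brown wood) tray, fixed, 224 mm (x) by 130 mm (y) outside; rim and partition 12 mm high, 5 mm thick; floor 3 mm thick. The partition makes two bays: large, 130 x 120 mm inside, centred at x -42 mm, y 0 of the tray; small, 79 x 120 mm inside, centred at x +67.5 mm, y 0. Origin: centre of the underside, z up. May lie either way round, left or right of the stock.
- shampoo: Green shampoo bottle, 40 mm diameter (straight from z = 3 to 78 mm, then a shoulder), cap 24 mm diameter, 120 mm tall overall, about 110 g, standing upright. Origin: centre of its underside, z up along its axis; yaw means nothing (round).
- lotion: White lotion bottle, 40 mm diameter (straight from z = 3 to 78 mm, then a shoulder), blue cap 24 mm diameter, 120 mm tall overall, about 110 g, standing upright. Origin: centre of its underside, z up along its axis; yaw means nothing (round).
- soap_dish: Grey open soap dish, 100 mm (its x) by 64 mm (its y), 18 mm high, walls 3 mm, inside 94 x 58 mm, about 120 g. Five ribs run across its floor; their tops, on which a soap rests, are 9 mm above its underside. Can be gripped across its 64 mm width. Origin: centre of its underside, z up.
- purple_soap: Purple guest soap bar, 66 mm (its x) by 42 mm (its y) by 26 mm high with edges rounded 6 mm, about 80 g, lying flat. Origin: centre of its underside, z up.
- tumbler: Blue ceramic tumbler, open at the top, 90 mm tall, slightly conical: outside diameter 56 mm at the foot, 62 mm at the rim, wall 4 mm, about 180 g, standing upright. Origin: centre of its underside, z up; yaw means nothing (round).
- amber_bottle: Amber-brown bottle, 40 mm diameter (straight from z = 3 to 78 mm, then a shoulder), black cap 24 mm diameter, 120 mm tall overall, about 110 g, standing upright. Origin: centre of its underside, z up along its axis; yaw means nothing (round). Stays in stock: not to be disturbed.
- yellow_soap: Yellow guest soap bar, the same shape and frame as the purple one. Stays in stock: not to be disturbed.
There are look-alikes about, which are no part of the job. There is more than one size of the purple_soap; the job needs the smallest.

How it is judged:
By the outcome, as a careful person would: the job done as asked, in the order asked, and still so for the second after the job is handed in, with the robot touching nothing.
It also fails if it takes over 136 s, if anything falls off the work surface, if the arm or the gripper's body presses on something with over 40 N, if the wrist force passes 120 N, or if a joint passes its speed limit or range.

## Working session

There is one attempt and no reset: what is moved stays moved. The work goes in short steps, each a Python script; the robot and the scene stay as the last script left them, time stands still between calls to the robot, and variables do not carry over. Pictures are saved under pics/ and viewed, at most 14 in all, crops included, and the job is handed in when it is done.

```bash
mkdir -p pics; ls; cat > h.py <<'E'
import numpy as np, cv2
from cell import *
def cam(n): return imaging.read_camera(n)
def rays(c,px):
    p=np.atleast_2d(np.float64(px)); d=np.c_[(p[:,0]-c["cx"])/c["fx"],(p[:,1]-c["cy"])/c["fy"]]
    u=d.copy()
    for _ in range(20): u=d/(1+c["k1"]*(u**2).sum(1,keepdims=True))
    return u
def plane(c,px,z):
    R,t=np.array(c["R"]),np.array(c["t"]).ravel(); u=rays(c,px)
    o=-R.T@t; D=np.c_[u,np.ones(len(u))]@R
    return o+D*((z-o[2])/D[:,2])[:,None]
def cloud(c):
    R,t=np.array(c["R"]),np.array(c["t"]).ravel(); h,w=c["range_z"].shape
    g=np.stack(np.meshgrid(np.arange(w),np.arange(h)),-1).reshape(-1,2)
    z=c["range_z"].reshape(-1,1); P=(np.c_[rays(c,g)*z,z]-t)@R
    P[z[:,0]==0]=np.nan
    return P.reshape(h,w,3)
E
python3 - <<'E'
from h import *
import pickle
for n in("scene","top","wrist"):
    c=cam(n); pickle.dump(c,open(n+".pkl","wb")); cv2.imwrite(f"pics/{n}0.png",cv2.resize(c["img"],(768,576)) )
    print(n,c["fx"],c["k1"],(-np.array(c["R"]).T@np.array(c["t"]).ravel()).round(3),np.array(c["R"])[2].round(2),(c["range_z"]==0).mean())
print(read_time())
E
```

```text
pics
scene 380.9444634328225 0.012757821806547526 [1.054 0.501 0.838] [-0.41 -0.48 -0.77] 0.004124959309895833
top 371.77223241336026 0.03525185655256009 [0.503 0.013 0.931] [ 0.15 -0.03 -0.99] 0.0041961669921875
wrist 340.1448639774366 -0.026154375046581586 [0.158 0.66  0.385] [ 0.24 -0.09 -0.97] 0.003926595052083333
0.15
```

View pics/top0.png

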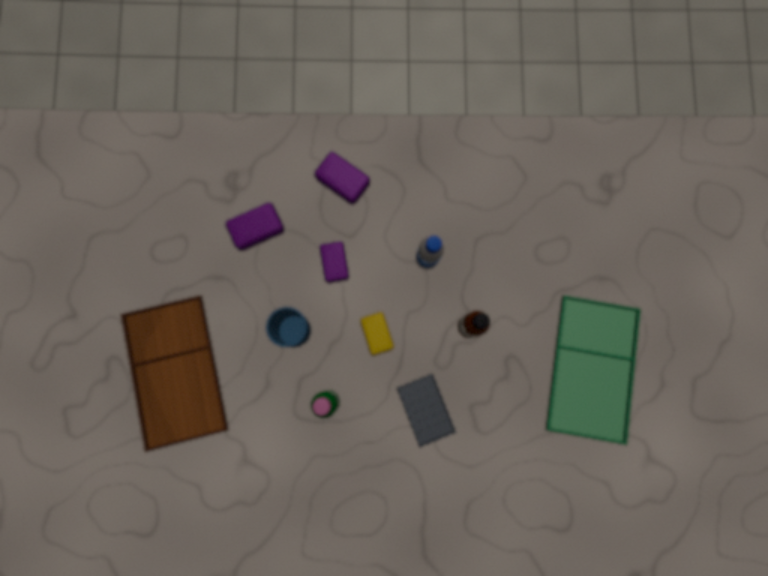

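View pics/scene0.png

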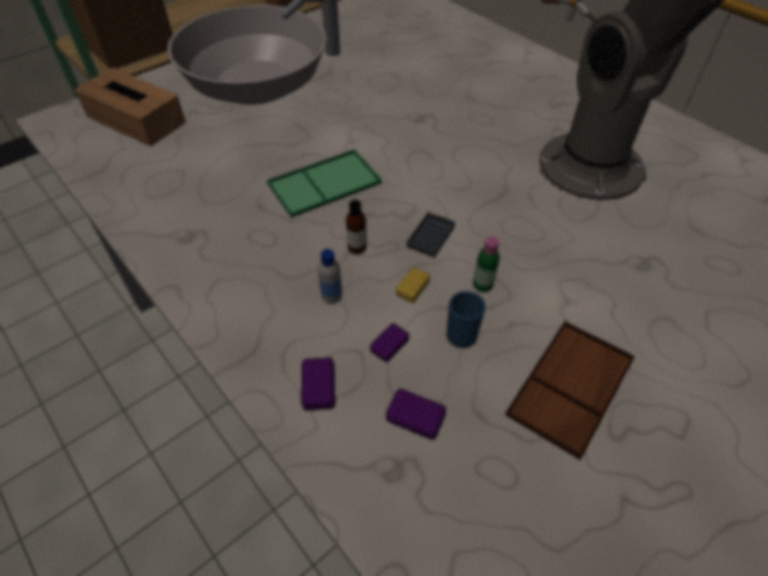

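The top view (768 px scale) shows the bamboo tray at (175,372) and the mint tray at (593,370), both with the small bay at the top. The others are shampoo (324,404), lotion (431,250), tumbler (288,327), dish (426,410) and amber bottle (474,323). The yellow soap is at (377,334), the smallest purple soap at (334,262), and the two larger purple ones at (342,177) and (255,226). The scene view agrees.

```bash
cat >> h.py <<'E'
def near(P,z0,z1): return np.isfinite(P[...,2])&(P[...,2]>z0)&(P[...,2]<z1)
def mask(c,name):
    h=cv2.cvtColor(c["img"],cv2.COLOR_BGR2HSV); H,S,V=[h[...,i].astype(int) for i in range(3)]
    return {"purple":(H>135)&(H<160)&(S>120),"yellow":(H>20)&(H<33)&(S>150),"pink":((H>160)|(H<5))&(S>60)&(V>100),
     "green":(H>50)&(H<75)&(S>100),"mint":(H>60)&(H<82)&(S>80)&(V>70),"wood":(H>3)&(H<16)&(S>130)&(V>40),"blue":(H>98)&(H<120)&(S>90),"grey":(S<45)&(V<95),"dark":(V<45)}[name]
def blobs(m,amin=25):
    n,L,s,ce=cv2.connectedComponentsWithStats(m.astype(np.uint8)); return [(L==i,s[i],ce[i]) for i in range(1,n) if s[i][4]>=amin]
E
python3 - <<'E'
from h import *
import pickle
for n in("top","scene"):
    c=pickle.load(open(n+".pkl","rb")); P=cloud(c)
    print(n)
    for col in("purple","yellow","pink","green","mint","wood","blue","grey"):
        for m,s,ce in blobs(mask(c,col)&np.isfinite(P[...,2])):
            Q=P[m]; zt=np.percentile(Q[:,2],95)
            if zt<-0.05 or Q[:,0].mean()>0.95 or Q[:,0].mean()<.2: continue
            T=Q[(Q[:,2]>zt-.012)]
            r=cv2.minAreaRect((T[:,:2]*1000).astype(np.float32))
            zt2=zt
            print(col,s[4],"px",(2*ce*.75).round(0),"z5/95 %.3f %.3f"%(np.percentile(Q[:,2],5),zt),"mean",T.mean(0).round(3),"rect",np.round(r[0],1),np.round(r[1],1),round(r[2],1))
    tb=P[near(P,-.02,.02)][:,2]; print("table",np.median(tb))
E
```

```text
top
purple 635 px [342. 177.] z5/95 0.029 0.037 mean [0.82  0.065 0.034] rect [821.5  65.6] [81.7 51.3] 54.2
purple 681 px [254. 226.] z5/95 0.029 0.036 mean [0.736 0.208 0.033] rect [736.1 208.1] [52.1 80.8] 24.5
purple 353 px [334. 261.] z5/95 0.023 0.029 mean [0.678 0.077 0.026] rect [678.5  77.9] [61.5 36.8] 9.0
yellow 393 px [376. 333.] z5/95 0.023 0.029 mean [0.56  0.007 0.026] rect [560.4   7.1] [61.3 37.8] 18.3
pink 81 px [321. 406.] z5/95 0.118 0.122 mean [0.452 0.086 0.12 ] rect [451.7  86.8] [19.  19.2] 1.3
green 906 px [594. 368.] z5/95 0.001 0.014 mean [ 0.505 -0.35   0.009] rect [ 504.8 -348.3] [128.8 218.8] 79.9
green 66 px [330. 400.] z5/95 0.079 0.093 mean [0.458 0.077 0.089] rect [456.7  79. ] [32.6 18.6] 35.3
mint 4507 px [592. 369.] z5/95 0.001 0.012 mean [ 0.503 -0.349  0.004] rect [ 504.7 -348.3] [128.5 220.6] 79.7
wood 4866 px [173. 373.] z5/95 0.000 0.011 mean [0.499 0.334 0.004] rect [501.1 332.4] [217.6 126.5] 13.8
blue 89 px [433. 244.] z5/95 0.114 0.122 mean [ 0.687 -0.077  0.119] rect [688.1 -76.4] [22.8 20.5] 1.6
blue 534 px [287. 327.] z5/95 0.004 0.090
[... 4306 characters left out ...]
9 256.8] [32.8 59. ] 80.2
grey 199 px [671. 492.] z5/95 -0.003 0.002 mean [ 0.532  0.541 -0.001] rect [538.5 540. ] [46.6 76.9] 46.2
grey 258 px [588. 527.] z5/95 -0.003 0.002 mean [ 0.664  0.494 -0.001] rect [666.8 489.6] [ 45.  171.3] 66.8
grey 179 px [730. 527.] z5/95 -0.003 0.002 mean [ 0.512  0.622 -0.   ] rect [515.2 621.3] [ 16.3 115.3] 74.4
grey 34 px [454. 561.] z5/95 -0.002 0.002 mean [ 0.842  0.403 -0.   ] rect [841.6 403.5] [38.1  9.3] 16.4
grey 142 px [660. 560.] z5/95 -0.002 0.002 mean [ 0.626  0.583 -0.   ] rect [619.5 584.7] [ 21.9 103.9] 64.7
grey 76 px [393. 568.] z5/95 -0.003 0.002 mean [ 0.911  0.357 -0.   ] rect [913.3 355.8] [15.3 44.5] 49.7
table -0.0008168319539202419
```

```bash
cat >> h.py <<'E'
def down(a):
    a=np.radians(a); c,s=np.cos(a),np.sin(a); return np.array([[c,s,0],[s,-c,0],[0,0,-1.]])
def tray(o,yaw,dx,dy=0):
    a=np.radians(yaw); return np.array(o)+[dx*np.cos(a)-dy*np.sin(a),dx*np.sin(a)+dy*np.cos(a)]
MINT=((.5045,-.347),-10.); BAM=((.501,.3325),13.9)
def st(m): print(m,"t=%.1f"%read_time(),"tcp",np.round(read_eef_pos(),4),"w=%.4f"%read_grip_width(),"gf=%.1f"%read_grip_force(),"F",np.round(read_wrist_force(),1))
def pick(xy,yaw,z,wid,force,zt=.2):
    grip(wid); bot.reach([*xy,zt],down(yaw))
    bot.move_l([*xy,z+.03],feed=.2); hit=bot.move_l([*xy,z],feed=.06,guard=15); st(f"down hit={hit}")
    grip(0.0,force); st("gripped")
    bot.move_l([*xy,zt],feed=.15); st("lifted")
def place(xy,yaw,z,wid,zt=.2):
    "z: TCP height at which the underside should touch"
    bot.reach([*xy,zt],down(yaw)); bot.move_l([*xy,z+.012],feed=.15)
    hit=bot.move_l([*xy,z-.004],feed=.02,guard=3); st(f"touch hit={hit}")
    grip(wid); st("open"); bot.move_l([*xy,zt],feed=.15)
E
python3 - <<'E'
from h import *
print(np.round(read_tool_rot(),2).tolist())
P=[((.4515,.087),.048),((.4385,-.0715),.005),((.680,.079),.013),((.689,-.0755),.048),((.566,.143),.03)]
for xy,z in P+[(tray(*MINT,.0675),.05),(tray(*MINT,-.042),.008),(tray(*BAM,.0675),.05),(tray(*BAM,-.042),.03)]:
    for a in (0,21.3,180,201.3,-10,170):
        print(np.round(xy,3),a,[None if (q:=solver.ik([*xy,h],down(a))) is None else round(float(q[6])) for h in(z,.2)],end=' ')
    print()
E
```

```text
[[-0.94, 0.33, -0.0], [0.33, 0.94, -0.0], [-0.0, -0.0, -1.0]]
[0.452 0.087] 0 [-78, -99] [0.452 0.087] 21.3 [-62, -78] [0.452 0.087] 180 [79, 75] [0.452 0.087] 201.3 [98, 96] [0.452 0.087] -10 [-86, -109] [0.452 0.087] 170 [70, 66] 
[ 0.438 -0.072] 0 [-48, -75] [ 0.438 -0.072] 21.3 [-29, -55] [ 0.438 -0.072] 180 [108, 98] [ 0.438 -0.072] 201.3 [124, 119] [ 0.438 -0.072] -10 [-54, -87] [ 0.438 -0.072] 170 [101, 89] 
[0.68  0.079] 0 [-72, -81] [0.68  0.079] 21.3 [-49, -60] [0.68  0.079] 180 [85, 86] [0.68  0.079] 201.3 [102, 105] [0.68  0.079] -10 [-83, -90] [0.68  0.079] 170 [77, 78] 
[ 0.689 -0.076] 0 [-56, -65] [ 0.689 -0.076] 21.3 [-36, -44] [ 0.689 -0.076] 180 [103, 105] [ 0.689 -0.076] 201.3 [122, 124] [ 0.689 -0.076] -10 [-68, -73] [ 0.689 -0.076] 170 [94, 96] 
[0.566 0.143] 0 [-84, -91] [0.566 0.143] 21.3 [-63, -73] [0.566 0.143] 180 [76, 76] [0.566 0.143] 201.3 [93, 95] [0.566 0.143] -10 [-93, -101] [0.566 0.143] 170 [68, 67] 
[ 0.571 -0.359] 0 [-38, -37] [ 0.571 -0.359] 21.3 [-12, -17] [ 0.571 -0.359] 180 [141, 148] [ 0.571 -0.359] 201.3 [160, 163] [ 0.571 -0.359] -10 [-46, -46] [ 0.571 -0.359] 170 [132, 138] 
[ 0.463 -0.34 ] 0 [-7, -30] [ 0.463 -0.34 ] 21.3 [15, -9] [ 0.463 -0.34 ] 180 [148, 150] [ 0.463 -0.34 ] 201.3 [165, 164] [ 0.463 -0.34 ] -10 [-17, -40] [ 0.463 -0.34 ] 170 [139, 141] 
[0.567 0.349] 0 [-102, -108] [0.567 0.349] 21.3 [-83, -89] [0.567 0.349] 180 [54, 55] [0.567 0.349] 201.3 [73, 75] [0.567 0.349] -10 [-110, -117] [0.567 0.349] 170 [46, 46] 
[0.46  0.322] 0 [-104, -116] [0.46  0.322] 21.3 [-87, -96] [0.46  0.322] 180 [50, 50] [0.46  0.322] 201.3 [68, 70] [0.46  0.322] -10 [-112, -125] [0.46  0.322] 170 [41, 41]
```

```bash
python3 - <<'E'
from h import *
pick((.4515,.087),180,.048,.075,15)
print(np.round(read_joints(),0))
c=cam("top"); cv2.imwrite("pics/a1.png",cv2.resize(c["img"],(640,480)))
E
```

```text
down hit=False t=4.1 tcp [0.4514 0.0869 0.0478] w=0.0751 gf=0.0 F [-0.3  0.4  0.7]
gripped t=4.8 tcp [0.4516 0.0871 0.0481] w=0.0395 gf=15.0 F [-0.4  1.  -0.3]
lifted t=5.9 tcp [0.4509 0.0868 0.1992] w=0.0397 gf=15.0 F [ 0.4 -0.2 -0.3]
[-38.   8.  21. 120.  -4.  52.  75.]
```

View pics/a1.png

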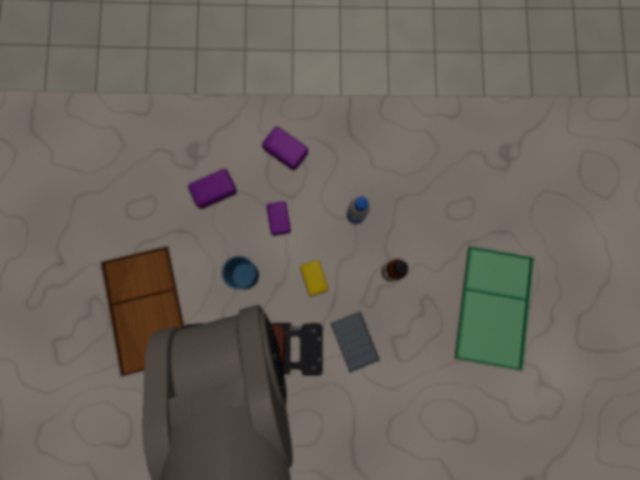

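The shampoo is held (width 39.5 mm) and the arm sits at about (240,400) px with nothing disturbed. I'll carry it at a greater height.

```bash
python3 - <<'E'
from h import *
bot.move_l([.4515,.087,.26],feed=.15)
place(tray(*MINT,.0675),170,.051,.07,zt=.26)
st("shampoo done")
pick((.4385,-.0712),201.3,.005,.085,20,zt=.22)
c=cam("top"); cv2.imwrite("pics/a2.png",cv2.resize(c["img"],(640,480)))
E
```

```text
touch hit=True t=10.3 tcp [ 0.5709 -0.3585  0.051 ] w=0.0394 gf=15.0 F [0.5 0.3 3.9]
open t=11.0 tcp [ 0.5704 -0.358   0.0504] w=0.0699 gf=0.0 F [ 0.1 -0.2  0.1]
shampoo done t=12.5 tcp [ 0.5707 -0.3583  0.259 ] w=0.0702 gf=0.0 F [-0.6 -0.4 -0.1]
down hit=False t=15.9 tcp [ 0.4383 -0.0713  0.0048] w=0.0851 gf=0.0 F [-0.   0.2 -0.4]
gripped t=16.4 tcp [ 0.4387 -0.0712  0.0052] w=0.0637 gf=20.0 F [-0.6  0.3  2.4]
lifted t=18.0 tcp [ 0.4379 -0.0712  0.2193] w=0.0637 gf=20.0 F [-0.8  0.3 -0.4]
```

View pics/a2.png

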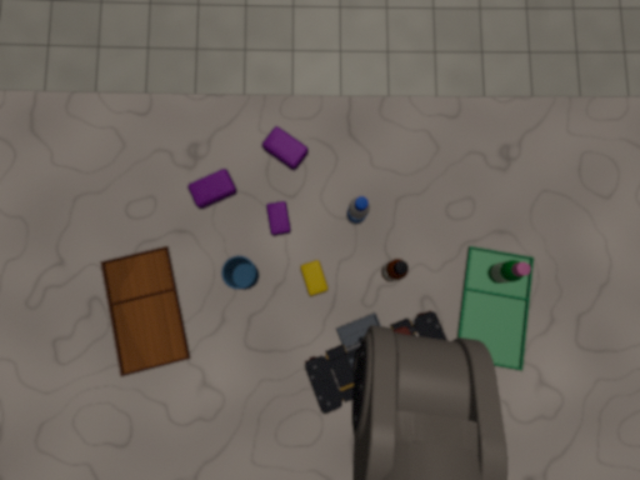

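The shampoo stands in the small bay at (510,271) and the dish is held. Next I'll place the dish and look at it.

```bash
python3 - <<'E'
from h import *
place(tray(*MINT,-.042),170,.008,.082,zt=.24)
st("dish done")
grip(.075); bot.reach([.68,.079,.22],down(189))
for n in("top","scene"):
    c=cam(n); P=cloud(c); 
    I=np.zeros(P.shape[:2],bool); rel=P[...,:2]-np.array(MINT[0]); a=np.radians(MINT[1])
    lx=rel[...,0]*np.cos(a)+rel[...,1]*np.sin(a); ly=-rel[...,0]*np.sin(a)+rel[...,1]*np.cos(a)
    m=(np.abs(lx+.042)<.06)&(np.abs(ly)<.055)&(P[...,2]>.009)&(P[...,2]<.05)
    T=P[m]; r=cv2.minAreaRect((T[:,:2]*1000).astype(np.float32)); print(n,m.sum(),r,np.percentile(T[:,2],[5,50,95]).round(4))
    for col in("purple",):
        for mm,s,ce in blobs(mask(c,col)&near(P,.018,.05)):
            print(s[4],cv2.minAreaRect((P[mm][:,:2]*1000).astype(np.float32)))
    cv2.imwrite(f"pics/a3{n}.png",cv2.resize(c["img"],(640,480)))
E
```

```text
touch hit=True t=21.3 tcp [ 0.4632 -0.3396  0.008 ] w=0.0639 gf=20.0 F [0.1 0.1 4.3]
open t=21.8 tcp [ 0.4627 -0.339   0.0076] w=0.0820 gf=0.0 F [0.  0.3 0.1]
dish done t=23.5 tcp [ 0.4627 -0.3394  0.2392] w=0.0818 gf=0.0 F [0.5 0.5 0.6]
top 629 ((462.2041015625, -340.4609069824219), (65.06018829345703, 102.39265441894531), 80.26463317871094) [0.0093 0.0133 0.0228]
44 ((828.3165893554688, 46.83648681640625), (26.451757431030273, 15.920045852661133), 52.75309753417969)
354 ((678.5574340820312, 77.56886291503906), (61.64826965332031, 36.05244827270508), 10.519608497619629)
scene 127 ((467.23748779296875, -362.2087707519531), (114.196533203125, 50.413414001464844), 14.555105209350586) [0.0095 0.0142 0.0212]
291 ((682.2682495117188, 83.6640396118164), (58.840057373046875, 37.25904846191406), 8.068947792053223)
620 ((825.925537109375, 71.18421173095703), (81.01458740234375, 50.07699203491211), 53.329498291015625)
730 ((741.3151245117188, 214.46351623535156), (49.40800476074219, 81.29194641113281), 25.297883987426758)
```

View pics/a3top.png

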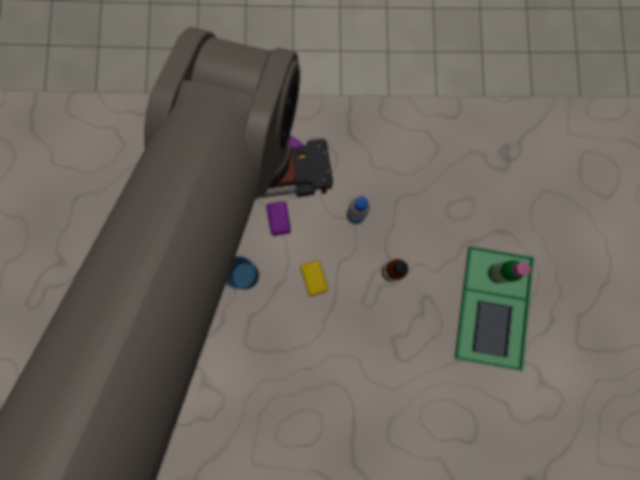

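The dish lies flat in the large bay at (492,328), measured at (462,-340) mm, which is within 1 mm of where it was sent. Now the purple soap.

```bash
python3 - <<'E'
from h import *
pick((.679,.0785),189.3,.013,.075,15,zt=.22)
c=cam("wrist"); cv2.imwrite("pics/a4w.png",cv2.resize(c["img"],(640,480)))
c=cam("scene"); cv2.imwrite("pics/a4s.png",cv2.resize(c["img"],(800,600)))
E
```

```text
down hit=False t=27.8 tcp [0.679  0.0783 0.0128] w=0.0750 gf=0.0 F [-0.8  0.3  0.3]
gripped t=28.4 tcp [0.6791 0.0785 0.0131] w=0.0420 gf=15.0 F [ 0.3 -1.   1. ]
lifted t=30.0 tcp [0.6785 0.0786 0.2189] w=0.0416 gf=15.0 F [-0.1  1.  -0.6]
```

View pics/a4w.png

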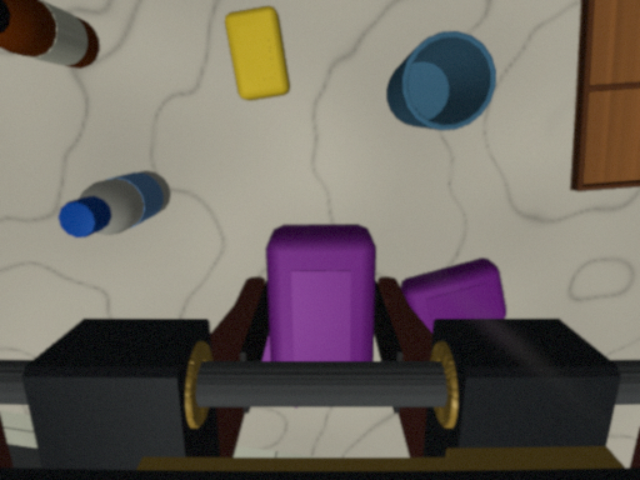

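The soap is level and centred between the pads at (320,290). I'll place it in the dish, then pick the lotion.

```bash
python3 - <<'E'
from h import *
place((.4627,-.3400),170,.025,.056,zt=.24)
st("soap done")
grip(.075); bot.reach([.689,-.076,.24],down(180))
for n in("top","wrist"):
    c=cam(n); P=cloud(c)
    for mm,s,ce in blobs(mask(c,"purple")&near(P,.01,.06)): print(n,s[4],cv2.minAreaRect((P[mm][:,:2]*1000).astype(np.float32)),np.percentile(P[mm][:,2],[5,50,95]).round(4))
    for mm,s,ce in blobs(mask(c,"blue")&near(P,.112,.13)): print(n,"cap",P[mm].mean(0).round(4))
    cv2.imwrite(f"pics/a5{n}.png",cv2.resize(c["img"],(640,480)))
E
```

```text
touch hit=True t=33.9 tcp [ 0.4628 -0.3399  0.0247] w=0.0420 gf=15.0 F [ 1.2 -0.4  2.4]
open t=34.4 tcp [ 0.4623 -0.3393  0.0244] w=0.0560 gf=0.0 F [-0.3  0.8 -0.7]
soap done t=35.9 tcp [ 0.4624 -0.3396  0.2392] w=0.0560 gf=0.0 F [ 0.7 -0.5 -0.2]
top 631 ((821.3283081054688, 65.61128234863281), (81.88560485839844, 50.9025993347168), 54.11956787109375) [0.0298 0.0337 0.0367]
top 674 ((736.3106079101562, 208.15560913085938), (51.345821380615234, 80.71115112304688), 25.430715560913086) [0.0294 0.0337 0.0364]
top 507 ((463.4294128417969, -345.07989501953125), (50.866390228271484, 63.8265266418457), 80.84893035888672) [0.0288 0.0379 0.0411]
wrist 2126 ((740.6704711914062, 202.614990234375), (52.5366325378418, 70.67593383789062), 26.355112075805664) [0.0173 0.0343 0.0364]
wrist 165 ((805.23046875, 81.54849243164062), (68.69979858398438, 7.5705485343933105), 48.172977447509766) [0.0317 0.0336 0.0354]
wrist cap [ 0.6887 -0.0763  0.1204]
```

View pics/a5top.png

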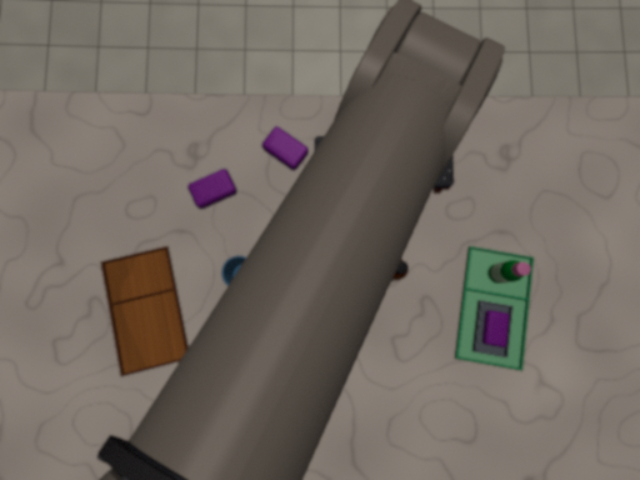

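The soap lies in the dish at (496,328), with its top at about 38 mm as expected. I'll check its level later. Now the lotion, whose cap the wrist view puts at (0.6887,-0.0763), z 0.120.

```bash
python3 - <<'E'
from h import *
pick((.6887,-.0763),180,.048,.075,15,zt=.26)
place(tray(*BAM,.0675),193.9,.051,.07,zt=.26)
st("lotion done")
grip(.085); bot.reach([.566,.143,.24],down(193.9))
c=cam("wrist"); P=cloud(c)
for mm,s,ce in blobs(mask(c,"blue")&near(P,.08,.1)): print(cv2.minEnclosingCircle((P[mm][:,:2]*1000).astype(np.float32)),np.percentile(P[mm][:,2],[5,95]))
c=cam("top"); P=cloud(c); cv2.imwrite("pics/a6.png",cv2.resize(c["img"],(640,480)))
x,y=np.round(np.array([496,328])*.8).astype(int); Z=P[y-16:y+17:4,x-12:x+13:4]; print((Z[...,2]*1000).round(0))
E
```

```text
down hit=False t=40.0 tcp [ 0.6887 -0.0765  0.0479] w=0.0753 gf=0.0 F [-0.2  0.5  0.2]
gripped t=40.7 tcp [ 0.6887 -0.0764  0.0481] w=0.0397 gf=15.0 F [ 0.1 -0.2  0. ]
lifted t=42.2 tcp [ 0.6882 -0.0761  0.2589] w=0.0398 gf=15.0 F [-0.   0.8 -1.1]
touch hit=True t=45.9 tcp [0.5666 0.3483 0.0508] w=0.0392 gf=15.0 F [ 0.1 -1.1  4.2]
open t=46.6 tcp [0.5657 0.3484 0.0501] w=0.0703 gf=0.0 F [-0.4 -0.8 -0.3]
lotion done t=48.1 tcp [0.566  0.3486 0.259 ] w=0.0698 gf=0.0 F [0.4 0.1 0.1]
((566.775634765625, 144.68399047851562), 30.296764373779297) [0.08240234 0.09178704]
[[22.  7.  8. 11.  6.  7. 22.]
 [ 7. 29. 41. 37. 34. 33. 21.]
 [11. 32. 38. 39. 37. 39. 21.]
 [ 8. 33. 38. 38. 38. 37.  3.]
 [ 8. 32. 39. 39. 39. 37.  3.]
 [ 7. 34. 40. 38. 40. 36.  4.]
 [ 9. 35. 39. 38. 39. 35.  4.]
 [10. 34. 38. 38. 38. 16.  3.]
 [ 5.  9.  6.  7.  8. 18.  3.]]
```

View pics/a6.png

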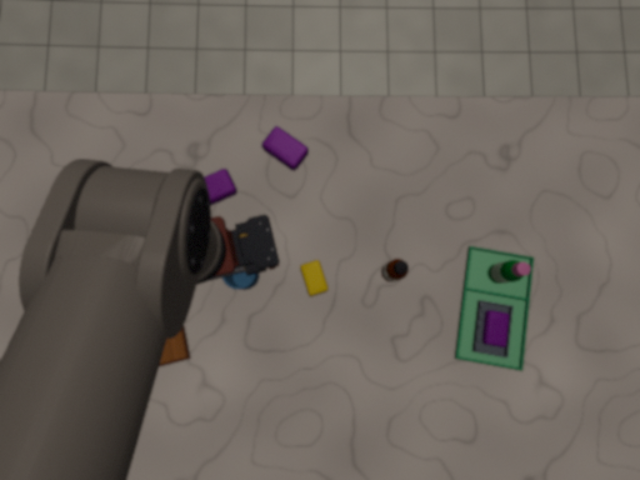

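The soap is level (38–39 mm across). Next is the tumbler, centred at (0.5667,0.1445) with its rim at 0.09. I'll grip it high so the hand clears the lotion bottle.

```bash
python3 - <<'E'
from h import *
pick((.5667,.1443),193.9,.046,.085,20,zt=.26)
place(tray(*BAM,-.042),193.9,.049,.082,zt=.28)
st("tumbler done")
bot.reach([.6,.0,.35],down(180)); c=cam("scene"); cv2.imwrite("pics/a7s.png",cv2.resize(c["img"],(800,600)))
bot.reach([.224,.637,.223],down(160)); st("home")
c=cam("top"); cv2.imwrite("pics/a7t.png",cv2.resize(c["img"],(800,600)))
E
```

```text
down hit=False t=51.7 tcp [0.5667 0.1441 0.0459] w=0.0854 gf=0.0 F [-0.3  0.1 -0.8]
gripped t=52.2 tcp [0.5668 0.1444 0.0462] w=0.0618 gf=20.0 F [-0.5  0.5  2. ]
lifted t=53.8 tcp [0.5662 0.1443 0.2592] w=0.0614 gf=20.0 F [-0.5 -0.2 -2.2]
touch hit=True t=56.9 tcp [0.4602 0.3224 0.049 ] w=0.0614 gf=20.0 F [-0.2  0.3  3. ]
open t=57.4 tcp [0.4594 0.3222 0.0486] w=0.0816 gf=0.0 F [-0.5  0.1  0.2]
tumbler done t=59.1 tcp [0.4598 0.3222 0.2793] w=0.0820 gf=0.0 F [-1.1 -0.2 -0.5]
home t=63.1 tcp [0.2253 0.6365 0.2234] w=0.0819 gf=0.0 F [ 0.5 -0.6  0.1]
```

View pics/a7s.png

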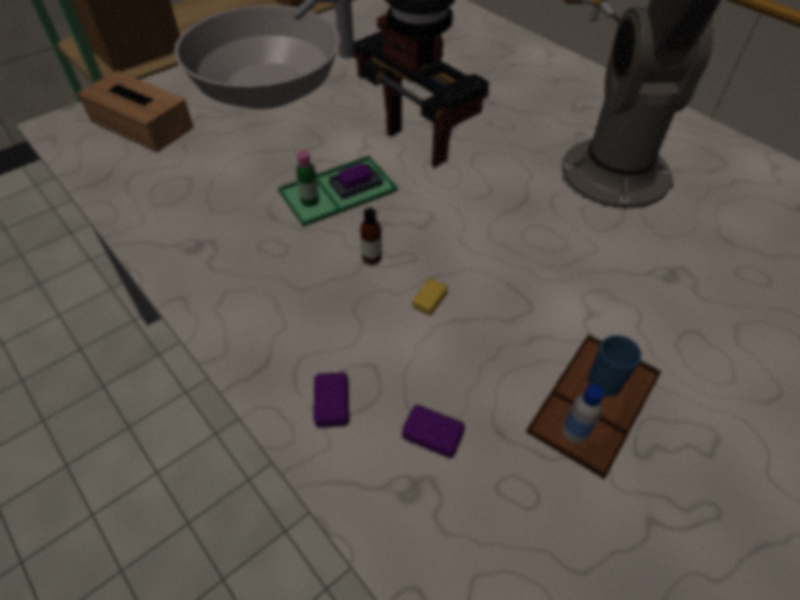

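View pics/a7t.png

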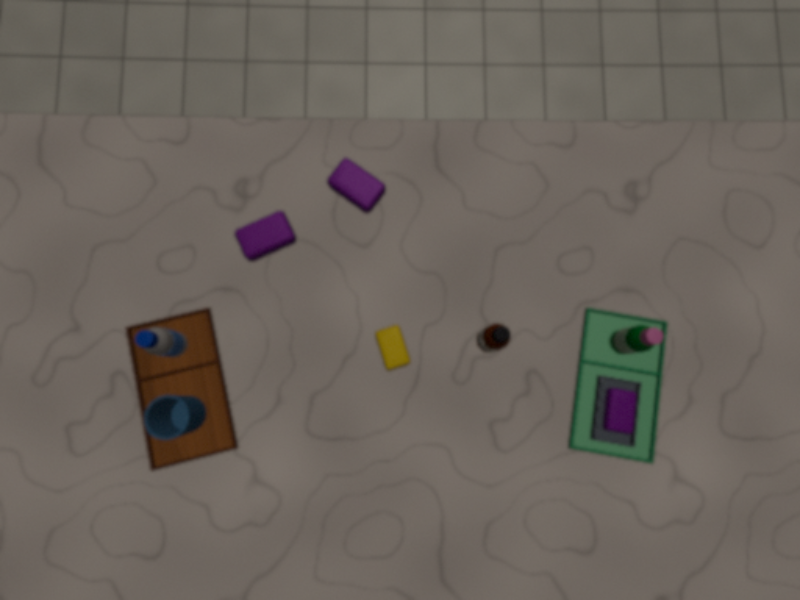

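Everything is in place and upright. Shampoo (637,340) and dish with soap (617,410) are in the mint tray; lotion (160,341) and tumbler (175,416) are in the bamboo tray. The amber bottle (494,337) and yellow soap (393,347) have not moved.

```bash
python3 -c "
from h import *
print(order.finish_job(), read_time())"
```

```text
the job is handed in; nothing more can be done
the job is handed in; nothing more can be done
```

Both guest trays are made up as asked, in the order asked, with the amber bottle and yellow soap left in place; the job was handed in at about 63 s of the 136 s allowed.

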